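# Start up the bench test station

## Task

Switch on the bench test station: first tip the rocker over by pressing its raised end fully down, then press the small round button fully home, then the large square button fully home, strictly in that order. Leave the mushroom-headed stop button unpressed, and do not pick up or shift the loose parts standing around the station.

Things in the scene. Friction and masses are not known exactly. Their poses are not given: they have to be found in the camera images.
- station: aluminium base plate of the test station, 90 x 312 x 10 mm, fixed to the worktop; origin at the centre of its underside, x away from the robot and y along the row of four controls (at zero yaw). Each control sits on a grey housing, 74 x 62 mm, whose top is 50 mm above the worktop; the housings stand in one row 72 mm apart (at y = -108, -36, 36, 108 mm), in any order, and do not move
- rocker_raised_end (a point): point to press on the black rocker paddle (60 mm long along station x, 30 mm wide): on the upper face of its raised half, 20 mm from the pivot on the side away from the robot. The paddle is a shallow V: its pivot line is 53 mm above the worktop; at the start the half near the robot lies level and the far half slopes up, this point being up to 61 mm above the worktop. When tipped fully over, the far half lies level, with this point 53 mm above the worktop and the near half up
- rocker (a joint): angle of the rocker: 0 to 0.06 at the start (off), 0.4 rad when tipped fully over (on). The raised end needs about 2 N to move, has no spring and stays where it is left
- small_round_top (a point): centre of the top of the small round black button, 22 mm across; it stands 14 mm above its housing (64 mm above the worktop) and 6 mm when fully home
- small_round (a joint): how far the small round button is pressed straight down, m. It reads 0 to 0.001 at the start (standing out) and 0.008 when fully home; it needs about 3 N to move, has no spring and stays where it is left.
- large_square_top (a point): centre of the top of the large square black button, 38 x 38 mm; it stands 14 mm above its housing (64 mm above the worktop) and 6 mm when fully home
- large_square (a joint): how far the large square button is pressed straight down, m. It reads 0 to 0.001 at the start (standing out) and 0.008 when fully home; it needs about 3 N to move, has no spring and stays where it is left.
- mushroom_top (a point): centre of the top of the black mushroom-headed stop button, 44 mm across, domed, standing 28.5 mm above its housing (78.5 mm above the worktop); to be left alone
- mushroom (a joint): how far the stop button is pressed, m; 0 at the start, 0.008 fully pressed, stays where it is left
- piston: aluminium piston standing upright, 60 mm across, 54 mm high, by the left end of the station; loose, origin at the centre of its underside
- bearing: steel ball bearing lying flat, 47 mm across, 14 mm thick, behind the station; loose, origin at the centre of its underside
- spacer: steel hub spacer (short tube) standing, 38 mm across, 30 mm high, by the right end of the station; loose, origin at the centre of its underside
Mind the look-alikes: they are no part of the job. Leave any blue, brown or orange look-alike of the piston alone.

How it is judged (in metres and radians):
On the way, in this order (a step that is already met when the one before it is completed fails the run):
1. the rocker is tipped over (value of joint rocker above 0.34 rad), for 0.1 s.
2. the small round button is home (value of joint small_round above 0.0063 m), for 0.1 s.
3. the large square button is home (value of joint large_square above 0.0063 m), for 0.1 s.
At the end, for the whole second after the job is handed in: The rocker is tipped over (joint above 0.34 of 0.4 rad), the small round and large square buttons are home (each above 6.3 of 8 mm), the mushroom stop button is pressed less than 2 mm, and piston, bearing and spacer are at rest within 15 mm of where they stood (value of joint rocker above 0.34 rad and value of joint each of small_round, large_square above 0.0063 m and value of joint mushroom below 0.002 m and distance of each of piston, bearing, spacer from where it was at the start of the episode below 0.015 m and linear speed of each of piston, bearing, spacer below 0.02 m/s); the robot touches nothing.
It fails at once if the small round button is pressed 3 mm or more before the rocker is over (value of joint small_round above 0.003 m and value of joint rocker below 0.33 rad).
It fails at once if the large square button is pressed 3 mm or more before the rocker is over and the small round button home (value of joint large_square above 0.003 m and (value of joint small_round below 0.006 m or value of joint rocker below 0.33 rad)).
It fails at once if the stop button is pressed 2 mm or more (value of joint mushroom above 0.002 m).
It fails at once if the piston, bearing or spacer is lifted or shifted by more than 15 mm (distance of any of piston, bearing, spacer from where it was at the start of the episode above 0.015 m).
It also fails if it takes over 56 s, if anything falls off the work surface, if the arm or the gripper's body presses on something with over 40 N, if the wrist force passes 120 N, or if a joint passes its speed limit or range.

## Robot

A 7-joint arm with a two-finger parallel gripper is mounted at the origin on a cart in front of the work surface, level with it; the furniture and walls round the work are solid. World frame = base frame: x ahead of the robot, y to its left, z up, the work surface at z = 0. Lengths are in mm, angles in rad, forces in N, time in s.
With the tool pointing down it reaches from about 400 to 875 mm from the base axis. Payload 4.4 kg.
Tool frame: the origin (TCP) lies on the centre line of the jaws, within the pads' length; the fingertips stand 11 mm ahead of it and the grasp point (between the pads) lies 8 mm behind it (ctrl.tips_ahead is the distance from the TCP to the fingertips, in mm); z points along the fingers, y is the line along which they close (so a half turn about z gives the same grasp; the last joint's range is limited). The gripper opens to 85 mm and grips with 20 to 120 N. Pads are 22 mm wide; open, the fingers measure 114 mm over their backs; the gripper's body (76 mm by 85 mm) begins 54 mm behind the grasp point. The pads swing forward as they close: fully open they stand 13 mm farther back than shut.
Start: joints at [1.201, 0.628, 0.038, 1.517, -0.027, 0.996, -0.02], TCP at [194.474, -620.24, 242.313] pointing down, gripper open.
Joint ranges: [-3.06, 3.06], [-0.37, 2.12], [-1.25, 1.32], [0.18, 2.47], [-1.1, 4.24], [0.23, 1.98], [-2.94, 2.94]. Speed limits (rad/s): [2.57, 2.57, 3.14, 3.14, 3.14, 3.14, 3.14].

## Interface

Orientations are given as [roll, pitch, yaw] about the fixed x, y, z axes, in that order (R = Rz(yaw) Ry(pitch) Rx(roll)).
In Python, from cell import ctrl, eyes, job gives the robot as it stands. The module is installed in compiled form; this text tells all that it offers.
- The arm moves only by the tool carry_out, never from a script. Its argument "moves" is a list of rows, each an object of numbers: "tx", "ty", "tz": the shift along the tool's x, y, z as a fraction of full scale; "twist": the turn about the tool's z as a fraction of full scale; "fingers": the opening, from 0 (shut) to 1 (fully open). In form: [{"tx": .., "ty": .., "tz": .., "twist": .., "fingers": ..}, ...]. A call has 1 to 12 rows; each row shifts and turns the commanded pose from where the row before left it, along the tool's axes as they then stand; what a row does not reach is not made up. Full scale, the value 1, is 0.3 m for a shift and pi rad for a turn. A row lasts 1/8 s, in which the tool goes at most 62.5 mm and 10.7 degrees, less where a joint would pass 70% of its speed; a pose out of reach is approached as far as the arm can. A call with a number of a shift or a turn outside -1 to 1 is refused whole. A call with a gripper value outside its range is refused whole. The fingers move at their own pace and stop on an object; the grip force is fixed at half the most. Time passes only in rows, so rows that do not move let the fingers close. It gives the time, the measured TCP pose, the force, the opening and the grip force at its end, in the units of the state.
- ctrl.read_state(): the state, without advancing time (a new reading comes with each control period).
- eyes.get_image(name): name is "scene" or "top" or "wrist"; returns a dict with "color" (400x640x3 uint8, blue, green, red), "fovy" (degrees; the focal length in pixels is half the picture's height over the tangent of half this angle, whatever the lens; pixels are square), "cx", "cy" (the principal point, pixels), "world_from_camera" (4x4, takes a point from camera to world coordinates). Camera axes: x right, y up, looking along -z (the intrinsics and any distortion apply to the point x, -y, -z); pixel columns grow to the right and rows downward; lengths in mm; the calibration is good to about 2 mm. A picture is of the moment at which its call begins. There is no depth.
- job.finish_job(): hands the job in; it is judged then, once.
The state is a dict: "clock": time; "qpos": joint angles; "qd": joint speeds; "tau": joint torques, N m; "eef_pos": TCP position; "tool_rot": TCP orientation; "force": force on the tool from outside, world axes, zero at the start; "torque": the same for the moment, N m; "width": finger opening in mm; "gripper_force": force on a finger pad.
Only numpy, scipy, OpenCV 4.12 (cv2) and the standard library are available. Lean on these libraries where they do the work, as an engineer would, in place of code of your own. Each camera call takes 0.05 s, during which the arm holds its last target. There are 200 camera calls.

## Working session

There is one attempt and no reset: what is moved stays moved. The work goes in short steps, Python scripts to look and compute and a tool call to move; the robot and the scene stay as the last step left them, time stands still between calls to the robot, and variables do not carry over. Pictures are saved under pics/ and viewed, at most 10 in all, crops included, and the job is handed in when it is done.

Besides the shell and the picture viewer there is one more tool, called after ">>>" as name(argument=value, ...), one argument or row to a line, values as JSON. carry_out: Moves the arm, as the interface text tells. Its arguments: {"type":"object","properties":{"moves":{"type":"array","items":{"type":"object","properties":{"tx":{"type":"number","minimum":-1,"maximum":1},"ty":{"type":"number","minimum":-1,"maximum":1},"tz":{"type":"number","minimum":-1,"maximum":1},"twist":{"type":"number","minimum":-1,"maximum":1},"fingers":{"type":"number"}}}}},"required":["moves"]}

```bash
mkdir -p pics; cat > h.py <<'E'
import numpy as np, cv2, pickle
from cell import ctrl, eyes, job
def shot(n,f):
    d=eyes.get_image(n); cv2.imwrite(f'pics/{f}.png',d['color']); pickle.dump(d,open(f'pics/{f}.pkl','wb')); return d
def ray(f,u,v,z):
    d=pickle.load(open(f'pics/{f}.pkl','rb')); fl=200/np.tan(np.radians(d['fovy'])/2)
    T=d['world_from_camera']; r=T[:3,:3]@np.array([(u-d['cx'])/fl,-(v-d['cy'])/fl,-1]); o=T[:3,3]
    return o+r*(z-o[2])/r[2]
def proj(f,p):
    d=pickle.load(open(f'pics/{f}.pkl','rb')); fl=200/np.tan(np.radians(d['fovy'])/2)
    T=d['world_from_camera']; c=T[:3,:3].T@(np.array(p)-T[:3,3]); return d['cx']+fl*c[0]/-c[2], d['cy']-fl*c[1]/-c[2]
E
python3 - <<'E'
from h import *
for n in('top','scene'):
    d=shot(n,n+'0'); print({k:v for k,v in d.items() if k!='color'})
s=ctrl.read_state(); print({k:s[k] for k in('clock','eef_pos','tool_rot','force','width')}, ctrl.tips_ahead)
E
```

```text
{'fovy': 55.63912092477006, 'cx': 323.45741948672077, 'cy': 201.754164662635, 'world_from_camera': array([[ 2.74978915e-02,  9.92971780e-01, -1.15112601e-01,
         4.27136387e+02],
       [-9.99620824e-01,  2.74808296e-02, -1.73548875e-03,
         9.07789250e+01],
       [ 1.44009842e-03,  1.15116675e-01,  9.93350934e-01,
         1.04989135e+03],
       [ 0.00000000e+00,  0.00000000e+00,  0.00000000e+00,
         1.00000000e+00]])}
{'fovy': 49.694165535673584, 'cx': 314.233932951165, 'cy': 199.30617978128916, 'world_from_camera': array([[-9.19441088e-01,  2.52476757e-01, -3.01469024e-01,
         1.88655513e+02],
       [-3.92929633e-01, -6.19739435e-01,  6.79359505e-01,
         8.18483563e+02],
       [-1.53097580e-02,  7.43087155e-01,  6.69019500e-01,
         8.09718689e+02],
       [ 0.00000000e+00,  0.00000000e+00,  0.00000000e+00,
         1.00000000e+00]])}
{'clock': 0.1, 'eef_pos': array([ 194.31266933, -619.72767255,  241.48940672]), 'tool_rot': array([-3.13993667e+00,  4.29008269e-05,  3.03831970e-01]), 'force': array([-0.12187072, -0.41785307,  0.50225661]), 'width': 85.86449093699476} 11.0
```

View pics/top0.png

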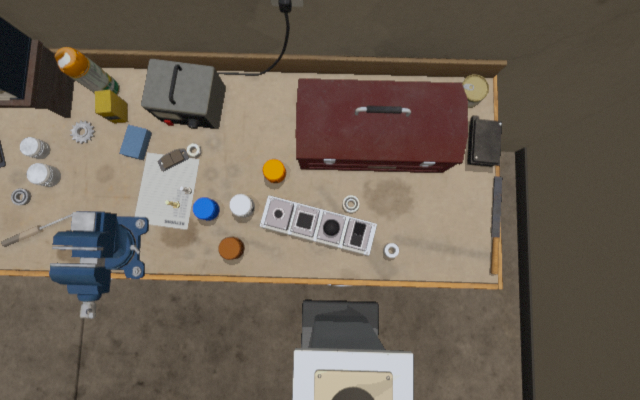

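View pics/scene0.png

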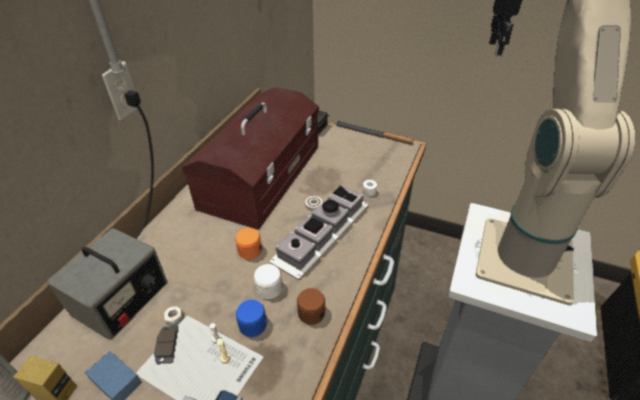

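The top view shows the row, left to right: small round (278,213), large square (304,220), mushroom (331,228), rocker (357,235). The white piston is at (241,205), the bearing at (351,204) and the spacer at (391,251). Next, an enlarged crop to confirm.

```bash
python3 - <<'E'
from h import *
a=cv2.imread('pics/top0.png')[185:265,225:405]; a=cv2.resize(a,None,fx=4.4,fy=4.4,interpolation=cv2.INTER_CUBIC)
b=cv2.imread('pics/scene0.png')[170:280,260:390]; b=cv2.resize(b,None,fx=2.2,fy=2.2,interpolation=cv2.INTER_CUBIC)
c=np.zeros((a.shape[0]+b.shape[0],a.shape[1],3),np.uint8); c[:a.shape[0]]=a; c[a.shape[0]:,:b.shape[1]]=b
cv2.imwrite('pics/c0.png',c); print(c.shape)
E
```

```text
(594, 792, 3)
```

View pics/c0.png

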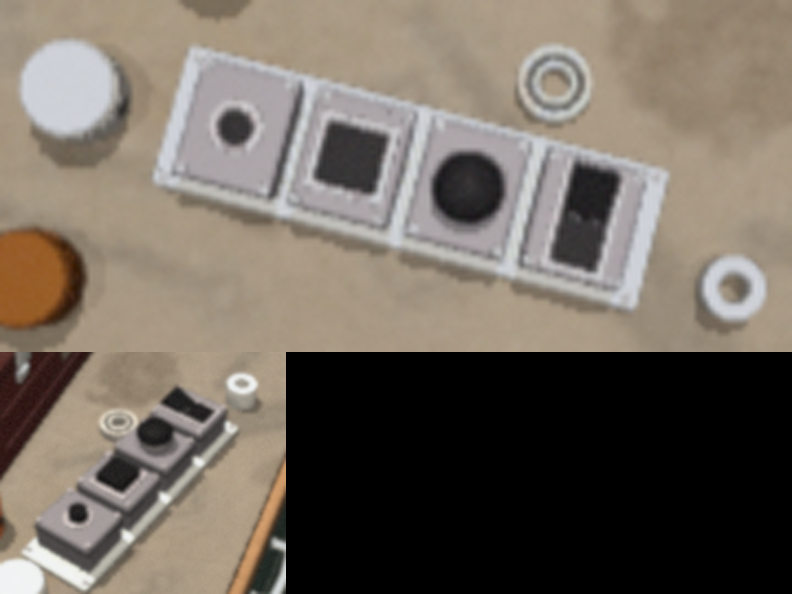

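The crop confirms it: small round at full-image pixel (278.4,213.6), square (304.5,220.7), dome (331.4,227.5), and the V paddle with its pivot at (358,234.1), raised half on the far (upper) side.

```bash
python3 - <<'E'
from h import *
P=[ray('top0',*a) for a in((278.4,213.6,64),(304.5,220.7,64),(331.4,227.5,75),(358,234.1,53))]
P=np.array(P);print(P.round(1)); print(np.linalg.norm(np.diff(P[:,:2],axis=0),axis=1))
S=np.array([ray('scene0',260+u/2.2,170+(v-352)/2.2,z) for u,v,z in((78,512,64),(117,473,64),(155,431,75),(189,404,53))]);print(S.round(1))
C=np.array([ray('top0',225+u/4.4,185+v/4.4,10) for u,v in((194,47),(667,172),(632,308),(155,183))]);print(C.round(1),C.mean(0),np.linalg.norm(np.diff(C,axis=0),axis=1))
d=(P[0]-P[3])[:2];print('yaw',np.arctan2(d[1],d[0])-np.pi/2)
d=(C[0]-C[1])[:2];print('yaw',np.arctan2(d[1],d[0])-np.pi/2)
for u,v,z in((70,88,54),(555,84,14),(733,288,30)): print(ray('top0',225+u/4.4,185+v/4.4,z).round(1))
E
```

```text
[[ 5.070e+02  2.091e+02  6.400e+01]
 [ 4.904e+02  1.405e+02  6.400e+01]
 [ 4.741e+02  7.030e+01  7.500e+01]
 [ 4.598e+02 -4.000e-01  5.300e+01]]
[70.6615782  72.07796059 72.05584794]
[[505.9 216.4  64. ]
 [490.5 147.7  64. ]
 [472.5  79.8  75. ]
 [460.6  -2.3  53. ]]
[[560.4 243.4  10. ]
 [490.  -54.8  10. ]
 [405.4 -34.2  10. ]
 [474.4 263.9  10. ]] [482.53329392 104.58422078  10.        ] [306.43812193  87.09492775 305.97141754]
yaw -0.2216930269419759
yaw -0.23176008630781997
[527.9 310.3  54. ]
[542.8  16.3  14. ]
[419.5 -92.9  30. ]
```

>>> carry_out(
  moves=[
    {"twist": 0.0563, "fingers": 0},
    {"twist": 0.0563, "fingers": 0},
    {"twist": 0.0563, "fingers": 0},
    {"tx": 0.025, "ty": -0.18, "fingers": 0},
    {"tx": 0.025, "ty": -0.18, "fingers": 0},
    {"tx": 0.025, "ty": -0.18, "fingers": 0},
    {"tx": 0.025, "ty": -0.18, "fingers": 0},
    {"tx": 0.025, "ty": -0.18, "fingers": 0},
    {"tx": 0.025, "ty": -0.18, "fingers": 0},
    {"fingers": 0},
  ],
)

```text
validation failed for argument at $.mo...
```

>>> carry_out(
  moves=[
    {"tx": 0, "ty": 0, "tz": 0, "twist": 0.0563, "fingers": 0},
    {"tx": 0, "ty": 0, "tz": 0, "twist": 0.0563, "fingers": 0},
    {"tx": 0, "ty": 0, "tz": 0, "twist": 0.0563, "fingers": 0},
    {"tx": 0.025, "ty": -0.18, "tz": 0, "twist": 0, "fingers": 0},
    {"tx": 0.025, "ty": -0.18, "tz": 0, "twist": 0, "fingers": 0},
    {"tx": 0.025, "ty": -0.18, "tz": 0, "twist": 0, "fingers": 0},
    {"tx": 0.025, "ty": -0.18, "tz": 0, "twist": 0, "fingers": 0},
  ],
)

```text
clock: 0.98
eef_pos: [272.8, -414.6, 242.1]
tool_rot: [-3.141, 0.0, -0.227]
force: [2.4, -0.4, 0.7]
width: -0.2
gripper_force: 0.0
```

>>> carry_out(
  moves=[
    {"tx": 0.025, "ty": -0.19, "tz": 0, "twist": 0, "fingers": 0},
    {"tx": 0.025, "ty": -0.19, "tz": 0, "twist": 0, "fingers": 0},
    {"tx": 0.025, "ty": -0.19, "tz": 0, "twist": 0, "fingers": 0},
    {"tx": 0.025, "ty": -0.19, "tz": 0, "twist": 0, "fingers": 0},
    {"tx": 0.025, "ty": -0.19, "tz": 0, "twist": 0, "fingers": 0},
    {"tx": 0.025, "ty": -0.19, "tz": 0, "twist": 0, "fingers": 0},
    {"tx": 0.025, "ty": -0.19, "tz": 0, "twist": 0, "fingers": 0},
    {"tx": 0.025, "ty": -0.19, "tz": 0, "twist": 0, "fingers": 0},
    {"tx": 0.025, "ty": -0.19, "tz": 0, "twist": 0, "fingers": 0},
    {"tx": 0, "ty": 0, "tz": 0, "twist": 0, "fingers": 0},
    {"tx": 0, "ty": 0, "tz": 0, "twist": 0, "fingers": 0},
  ],
)

```text
clock: 2.35
eef_pos: [452.8, 67.7, 242.0]
tool_rot: [3.141, 0.001, -0.227]
force: [-0.3, -0.0, 0.2]
width: 0.2
gripper_force: 0.0
```

```bash
python3 - <<'E'
from h import *
d=shot('wrist','w0'); print(d['world_from_camera'].round(3)); s=ctrl.read_state(); print(s['qpos'],s['eef_pos'])
print([proj('w0',p) for p in((507,209.1,64),(490.4,140.5,64),(474.1,70.3,75),(459.8,-.4,53))])
E
```

```text
[[-2.25000e-01  9.37000e-01  2.66000e-01  5.19855e+02]
 [-9.74000e-01 -2.17000e-01 -6.10000e-02  5.19090e+01]
 [ 1.00000e-03 -2.73000e-01  9.62000e-01  3.73222e+02]
 [ 0.00000e+00  0.00000e+00  0.00000e+00  1.00000e+00]]
[-0.2631442   0.35893366  0.07288961  2.03208272 -0.03646168  0.75309525
 -1.96720404] [452.75991053  66.95991861 242.05452325]
[(np.float64(185.99149848356197), np.float64(164.19390076379477)), (np.float64(249.8385215497405), np.float64(164.8403006191554)), (np.float64(314.67661102366486), np.float64(166.51131165398414)), (np.float64(378.17707524269747), np.float64(161.65620002276384))]
```

View pics/w0.png

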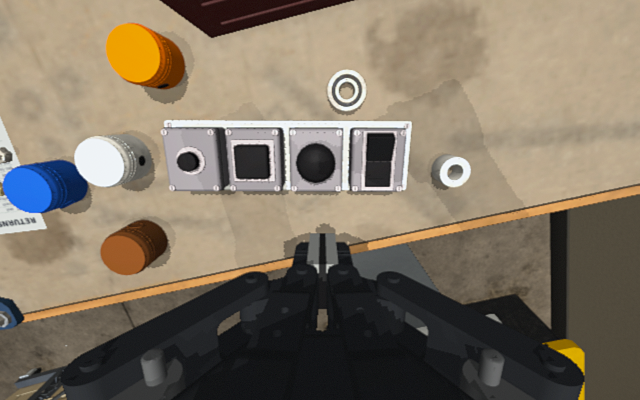

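The wrist view shows small round at (188,161), square (252,161), dome (316,162) and rocker (380,160), a few px from the predictions. I'll refine in a crop.

```bash
python3 - <<'E'
from h import *
a=cv2.imread('pics/w0.png')[110:205,155:420]; cv2.imwrite('pics/c1.png',cv2.resize(a,None,fx=3,fy=3,interpolation=cv2.INTER_CUBIC))
E
```

```text
(no output)
```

View pics/c1.png

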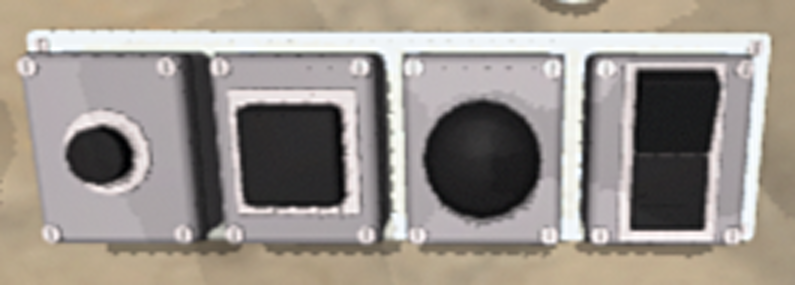

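```bash
python3 - <<'E'
from h import *
W=lambda u,v,z: ray('w0',155+u/3,110+v/3,z)
a=np.array([W(97,155,64),W(288,155,64),W(674,155,53)]);print(a.round(1))
d=a[0]-a[2];print(np.linalg.norm(d[:2]),np.arctan2(d[1],d[0])-np.pi/2)
H=[np.mean([W(u,v,50) for u,v in q],0).round(1) for q in ([(26,66),(166,66),(184,233),(51,233)],[(220,66),(360,66),(366,234),(235,234)],[(412,67),(552,67),(549,234),(418,234)],[(606,68),(744,68),(732,235),(600,235)])]
print(np.array(H))
ex=np.array([np.cos(-.227),np.sin(-.227)]); ey=np.array([-ex[1],ex[0]])
T=np.array([452.8,67.0])
for c in (H[0],H[1],H[3]): print((c[:2]-T)@ex,(c[:2]-T)@-ey)
E
```

```text
[[509.3 206.7  64. ]
 [493.5 138.2  64. ]
 [459.4  -2.1  53. ]]
214.60813187797658 -0.23470497086693043
[[509.1 209.5  50. ]
 [492.7 139.1  50. ]
 [476.3  68.9  50. ]
 [459.6  -1.3  50. ]]
22.78526755278794 -151.51492197980986
22.649901453376838 -79.23005720149592
21.996843269904918 65.01745062796017
```

>>> carry_out(
  moves=[
    {"tx": 0.071, "ty": 0.108, "tz": 0, "twist": 0, "fingers": 0},
    {"tx": 0.071, "ty": 0.108, "tz": 0, "twist": 0, "fingers": 0},
    {"tx": 0, "ty": 0, "tz": 0.17, "twist": 0, "fingers": 0},
    {"tx": 0, "ty": 0, "tz": 0.17, "twist": 0, "fingers": 0},
    {"tx": 0, "ty": 0, "tz": 0.17, "twist": 0, "fingers": 0},
    {"tx": 0, "ty": 0, "tz": 0, "twist": 0, "fingers": 0},
    {"tx": 0, "ty": 0, "tz": 0, "twist": 0, "fingers": 0},
  ],
)

```text
clock: 3.28
eef_pos: [481.0, -5.6, 90.7]
tool_rot: [-3.142, -0.002, -0.229]
force: [0.6, -0.3, 0.2]
width: -0.3
gripper_force: 0.0
```

>>> carry_out(
  moves=[
    {"tx": 0, "ty": 0, "tz": 0.03, "twist": 0, "fingers": 0},
    {"tx": 0, "ty": 0, "tz": 0.02, "twist": 0, "fingers": 0},
    {"tx": 0, "ty": 0, "tz": 0.012, "twist": 0, "fingers": 0},
    {"tx": 0, "ty": 0, "tz": 0.012, "twist": 0, "fingers": 0},
    {"tx": 0, "ty": 0, "tz": 0.011, "twist": 0, "fingers": 0},
    {"tx": 0, "ty": 0, "tz": 0, "twist": 0, "fingers": 0},
    {"tx": 0, "ty": 0, "tz": 0, "twist": 0, "fingers": 0},
  ],
)

```text
clock: 4.15
eef_pos: [480.8, -4.5, 64.0]
tool_rot: [-3.141, -0.001, -0.227]
force: [1.8, -0.6, 4.2]
width: -0.3
gripper_force: 2.5
```

>>> carry_out(
  moves=[
    {"tx": 0, "ty": 0, "tz": 0.004, "twist": 0, "fingers": 0},
    {"tx": 0, "ty": 0, "tz": 0.003, "twist": 0, "fingers": 0},
    {"tx": 0, "ty": 0, "tz": 0, "twist": 0, "fingers": 0},
  ],
)

```text
clock: 4.53
eef_pos: [480.8, -4.5, 63.6]
tool_rot: [-3.141, -0.002, -0.227]
force: [-1.9, 0.1, 26.9]
width: -0.0
gripper_force: 12.9
```

>>> carry_out(
  moves=[
    {"tx": 0, "ty": 0, "tz": -0.13, "twist": 0, "fingers": 0},
    {"tx": 0, "ty": 0, "tz": -0.13, "twist": 0, "fingers": 0},
    {"tx": 0, "ty": 0, "tz": 0, "twist": 0, "fingers": 0},
    {"tx": -0.017, "ty": -0.179, "tz": 0, "twist": 0, "fingers": 0},
    {"tx": -0.017, "ty": -0.179, "tz": 0, "twist": 0, "fingers": 0},
    {"tx": -0.017, "ty": -0.179, "tz": 0, "twist": 0, "fingers": 0},
    {"tx": -0.017, "ty": -0.179, "tz": 0, "twist": 0, "fingers": 0},
    {"tx": 0, "ty": 0, "tz": 0, "twist": 0, "fingers": 0},
    {"tx": 0, "ty": 0, "tz": 0, "twist": 0, "fingers": 0},
  ],
)

```text
clock: 5.65
eef_pos: [507.3, 208.3, 138.3]
tool_rot: [3.139, 0.003, -0.226]
force: [1.0, -0.5, 0.4]
width: 0.1
gripper_force: 0.0
```

```bash
python3 - <<'E'
from h import *
d=shot('wrist','w1'); cv2.imwrite('pics/w1b.png',cv2.resize(d['color'],(800,500)))
E
```

```text
(no output)
```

View pics/w1b.png

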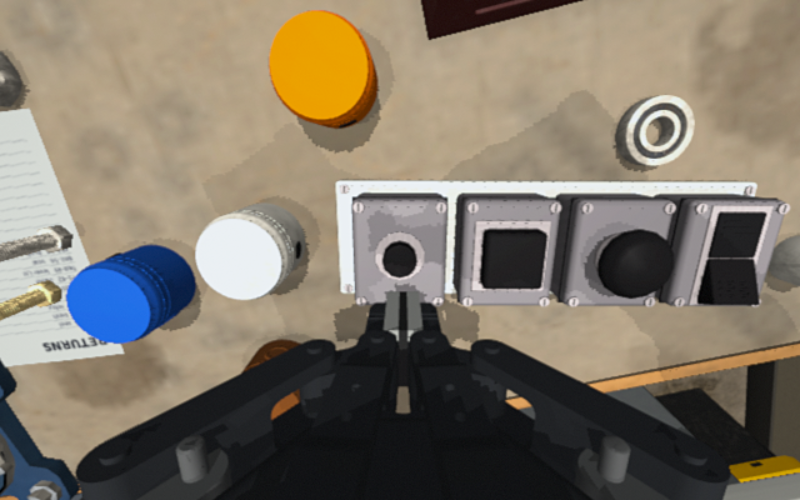

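The paddle's near half now stands up, so the rocker is over. The small button at (400,259) lines up with the fingertips at (403,300). Pressing it.

>>> carry_out(
  moves=[
    {"tx": 0.005, "ty": -0.003, "tz": 0.1, "twist": 0, "fingers": 0},
    {"tx": 0, "ty": 0, "tz": 0.09, "twist": 0, "fingers": 0},
    {"tx": 0, "ty": 0, "tz": 0.015, "twist": 0, "fingers": 0},
    {"tx": 0, "ty": 0, "tz": 0.01, "twist": 0, "fingers": 0},
    {"tx": 0, "ty": 0, "tz": 0.01, "twist": 0, "fingers": 0},
    {"tx": 0, "ty": 0, "tz": 0.008, "twist": 0, "fingers": 0},
    {"tx": 0, "ty": 0, "tz": 0, "twist": 0, "fingers": 0},
    {"tx": 0, "ty": 0, "tz": 0, "twist": 0, "fingers": 0},
  ],
)

```text
clock: 6.7
eef_pos: [511.0, 209.6, 70.2]
tool_rot: [-3.141, -0.001, -0.227]
force: [0.9, -1.7, 2.9]
width: -0.2
gripper_force: 1.4
```

>>> carry_out(
  moves=[
    {"tx": 0, "ty": 0, "tz": 0.005, "twist": 0, "fingers": 0},
    {"tx": 0, "ty": 0, "tz": 0.005, "twist": 0, "fingers": 0},
    {"tx": 0, "ty": 0, "tz": 0.004, "twist": 0, "fingers": 0},
    {"tx": 0, "ty": 0, "tz": 0.002, "twist": 0, "fingers": 0},
    {"tx": 0, "ty": 0, "tz": 0, "twist": 0, "fingers": 0},
    {"tx": 0, "ty": 0, "tz": 0, "twist": 0, "fingers": 0},
  ],
)

```text
clock: 7.45
eef_pos: [510.9, 209.9, 66.9]
tool_rot: [-3.141, -0.001, -0.227]
force: [-2.1, -3.1, 20.2]
width: 0.0
gripper_force: 10.0
```

>>> carry_out(
  moves=[
    {"tx": 0, "ty": 0, "tz": -0.1, "twist": 0, "fingers": 0},
    {"tx": 0, "ty": 0, "tz": -0.1, "twist": 0, "fingers": 0},
    {"tx": -0.003, "ty": 0.122, "tz": 0, "twist": 0, "fingers": 0},
    {"tx": -0.003, "ty": 0.122, "tz": 0, "twist": 0, "fingers": 0},
    {"tx": 0, "ty": 0, "tz": 0, "twist": 0, "fingers": 0},
    {"tx": 0, "ty": 0, "tz": 0.07, "twist": 0, "fingers": 0},
    {"tx": 0, "ty": 0, "tz": 0.085, "twist": 0, "fingers": 0},
    {"tx": 0, "ty": 0, "tz": 0, "twist": 0, "fingers": 0},
    {"tx": 0, "ty": 0, "tz": 0, "twist": 0, "fingers": 0},
  ],
)

```text
clock: 8.57
eef_pos: [492.4, 139.8, 78.8]
tool_rot: [-3.141, -0.0, -0.226]
force: [0.3, 0.4, -0.2]
width: 0.0
gripper_force: 0.0
```

>>> carry_out(
  moves=[
    {"tx": 0, "ty": 0, "tz": 0.01, "twist": 0, "fingers": 0},
    {"tx": 0, "ty": 0, "tz": 0.01, "twist": 0, "fingers": 0},
    {"tx": 0, "ty": 0, "tz": 0.01, "twist": 0, "fingers": 0},
    {"tx": 0, "ty": 0, "tz": 0.007, "twist": 0, "fingers": 0},
    {"tx": 0, "ty": 0, "tz": 0.005, "twist": 0, "fingers": 0},
    {"tx": 0, "ty": 0, "tz": 0.002, "twist": 0, "fingers": 0},
    {"tx": 0, "ty": 0, "tz": 0, "twist": 0, "fingers": 0},
    {"tx": 0, "ty": 0, "tz": 0, "twist": 0, "fingers": 0},
  ],
)

```text
clock: 9.57
eef_pos: [492.8, 139.3, 66.9]
tool_rot: [-3.14, -0.001, -0.227]
force: [-2.7, 0.0, 17.4]
width: -0.2
gripper_force: 9.1
```

The square button bottomed out at the same height, with 17 N on the tool. Retreating.

>>> carry_out(
  moves=[
    {"tx": 0, "ty": 0, "tz": -0.1, "twist": 0, "fingers": 0},
    {"tx": 0, "ty": 0, "tz": -0.15, "twist": 0, "fingers": 0},
    {"tx": 0, "ty": 0, "tz": -0.15, "twist": 0, "fingers": 0},
    {"tx": -0.08, "ty": 0, "tz": 0, "twist": 0, "fingers": 0},
    {"tx": 0, "ty": 0, "tz": 0, "twist": 0, "fingers": 0},
    {"tx": 0, "ty": 0, "tz": 0, "twist": 0, "fingers": 0},
  ],
)

```text
clock: 10.32
eef_pos: [469.2, 144.0, 184.9]
tool_rot: [3.141, 0.0, -0.227]
force: [0.0, 0.2, -0.4]
width: -0.1
gripper_force: 0.0
```

```bash
python3 - <<'E'
from h import *
d=shot('wrist','w2'); cv2.imwrite('pics/w2b.png',cv2.resize(d['color'],(800,500)))
E
```

```text
(no output)
```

View pics/w2b.png

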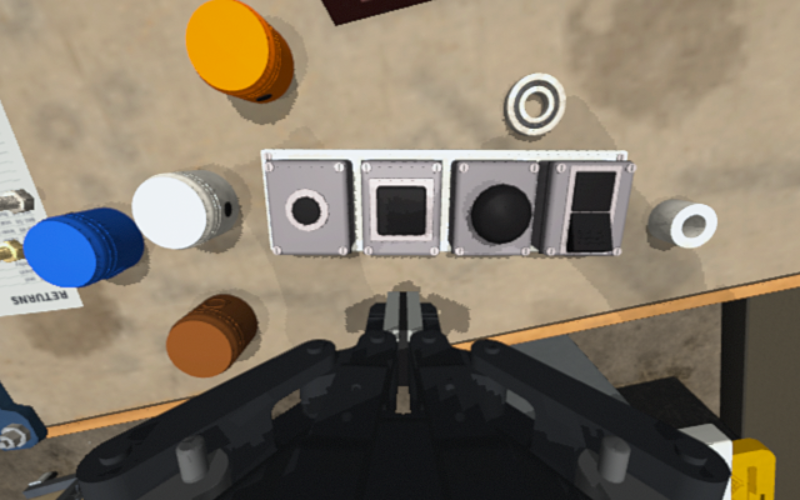

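The picture shows both buttons sunk, at (306,210) and (401,210), and the rocker over at (593,212). The dome at (500,213) and the loose parts are undisturbed, and the arm is clear.

```bash
python3 -c "
from cell import job; print(job.finish_job())"
```

```text
the job is handed in; nothing more can be done
None
```

I tipped the rocker over, then pressed the small round button and the large square button home, in that order. The last picture shows the stop button and loose parts undisturbed, and the job is handed in (it returned no verdict).

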